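# Test the bench stop button and re-arm it

## Robot

A 6-joint arm with a two-finger parallel gripper is mounted at the origin on the work surface. World frame = base frame: x ahead of the robot, y to its left, z up, the work surface at z = 0. Lengths are in mm, angles in rad, forces in N, time in s.
With the tool pointing down it reaches from about 300 to 1000 mm from the base axis. Payload 5.1 kg.
Tool frame: the origin (TCP) lies midway between the tips of the shut fingers; the grasp point (between the pads) lies 19 mm behind it; z points along the fingers, y is the direction in which the jaws open and shut (so a half turn about z gives the same grasp; the last joint's range is limited). The gripper opens to 95 mm and grips with 3 to 60 N. Pads are 20 mm wide; open, the fingers measure 119 mm over their backs; the gripper's body (75 mm by 180 mm) begins 59 mm behind the grasp point.
Start: joints at [1.157, 0.124, 1.65, -0, 1.367, -0.083], TCP at [211.14, 614.739, 214.656] pointing down, gripper open.
Joint ranges: [-2.61, 2.61], [-1.02, 2.33], [0.03, 2.71], [-1.35, 4.49], [0.32, 2.68], [-2.91, 2.91]. Speed limits (rad/s): [2.57, 2.57, 3.14, 3.14, 3.14, 3.14].

## Interface

Orientations are given as a unit quaternion [x, y, z, w].
In Python, from plant import arm gives the robot as it stands.
- The arm moves only by the shell command python3 -m pendant 'ROWS' [FORCE]. ROWS is JSON, a list of rows, each a list of 3 entries, a list of its own where there are three numbers: the shift along the world's x, y, z in cm, then the turn, a rotation vector about the world's x, y, z in degrees, then the closure, from -1 (fully open) to 1 (shut). A call has 1 to 8 rows; each row is the pose to reach, as a shift and turn from the pose commanded when the call began; what a row does not reach only later rows make up. A row lasts 1/10 s, in which the tool goes at most 50 mm and 8.59 degrees, less where a joint would pass 70% of its speed; a pose out of reach is approached as far as the arm can. A call with a gripper value outside its range is refused whole. The fingers move at their own pace and stop on an object; FORCE is the grip in N (left out, the last holds). Time passes only in rows, so rows that repeat a pose let the fingers close. It gives the time, the measured TCP pose, the force and the opening at its end, in the units of the state.
- arm.observe(): the state, without advancing time (a new reading comes with each control period).
- arm.get_image(name): name is "scene" or "top"; returns the picture (480x640x3 uint8, red, green, blue); there is no depth.
- arm.camera_params(name): a dict with "fx", "fy", "cx", "cy" (pixels), "R" (3x3) and "t" (3): a world point X has camera coordinates R X + t. Camera axes: x right, y down, z forward; pixel columns grow to the right and rows downward; lengths in mm; the calibration is good to about 2 mm. A picture is of the moment at which its call begins. camera_params takes no time and is no camera call.
- arm.hand_in(): hands the job in, once; it reports no verdict.
Trained networks look in the newest picture that a camera, given by its name, has taken for a name from the list of things; names that differ only in an ending like _2 or _b are one class to them, and where a whole thing is asked for, a point or a joint stands for the part that bears it (a point fixed in the world has none). Each returns a list of dicts, best first, with "confidence" (0 to 1); they miss things now and then, are a little off and sometimes report something else, mostly with a low value. They report only what shows in the picture. A call takes as long as a camera call.
- arm.masks_of(camera, label): "mask" (480x640 bool, what is visible of it).
- arm.tip_of(camera, label): "at" ([x, y, z] in mm, in world coordinates, good to about 4 mm: a listed point, or the origin of a listed thing).
The state is a dict: "time": time; "joint_pos": joint angles; "qvel": joint speeds; "tau": joint torques, N m; "tool_pos": TCP position; "tool_rot": TCP orientation; "ft_force": force on the tool from outside, world axes, zero at the start; "wrist_torque": the same for the moment, N m; "opening": finger opening in mm.
Only numpy, scipy, OpenCV 4.12 (cv2) and the standard library are available. Lean on these libraries where they do the work, as an engineer would, in place of code of your own. Each camera call takes 0.05 s, during which the arm holds its last target.

## Task

Test the bench's stop: with a fingertip press the big ribbed mushroom button fully in until it latches, and take the hand off it so that it is seen to stay in by itself. Then twist its head clockwise by pushing the side of its rib with a fingertip, until the button springs back out; only when it is out, press the small round re-arm button on the same box fully in, and let both buttons come back to rest. Work gently, with fingertips only: pinch, lift or shift nothing, and leave the dial and the loose things alone.

Things in the scene. Friction and masses are not known exactly. Their poses are not given: they have to be found in the camera images.
- stop_box: fixed stop station: white plastic housing, 100 (its x) by 190 (its y) by 60 tall; origin at the centre of its underside, z up. On top: the mushroom stop button, axis at (0, +45) in the housing's x, y, and the re-arm button at (0, -58). The other, similar housing carries only a dial and a lamp (sizes in mm)
- stop_grip (a point): centre of the top of the rib across the stop button's mushroom head (grey dome, black rib), 126 above the table when out; moves and turns with the head, x along the rib. Head 72 across, crown 104 above the table, rim 92 (when out). Rib 66 long, 12 wide, standing 22 above the crown, 27 above the dome near its ends; its upright flanks can be pushed there (sizes in mm)
- stop (a joint): how far the mushroom button is pressed in, m: 0 out, 0.010 at the stop. A spring pushes it out (about 3 N at the top, 5 N fully in; the latch adds 2 to 3 N half-way, so press with 7 N or more). Pressed beyond about 0.009 it latches, and rests at about 0.0085 when let go
- stop_twist (a joint): turn of the mushroom head, rad: 0 at rest, growing clockwise seen from above, end stop at 1.13. A light spring (0.02 N m at rest, 0.11 N m at the end stop) turns it back to 0 when let go. When latched in, the head is let go at about 0.7 rad and springs out by itself, if nothing presses on it from above
- rearm_top (a point): centre of the top of the re-arm push button: plain black round button 26 across in an aluminium collar 42 across, 78 above the table when out (sizes in mm)
- rearm (a joint): how far the re-arm button is pressed, m: 0 out, 0.006 fully in (5 N); springs back by itself
- dial_box: fixed second station, the same housing as the stop station, with a dial and a small clear lamp; not to be touched; origin at the centre of its underside (sizes in mm)
- dial (a joint): turn of the dial on the second station, rad, anywhere from 0 to 4.5 at the start; to be left alone
- beaker: loose, to be left alone: empty glass beaker, 66 across and 85 tall; origin at the centre of its underside (sizes in mm)
- jar: loose, to be left alone: small amber glass jar with a white cap, 42 across and 62 tall; origin at the centre of its underside (sizes in mm)
- screwdriver: loose, to be left alone: screwdriver with an orange handle, lying; origin at the underside, along its length (sizes in mm)
- dish: loose, to be left alone: shallow glass dish, 60 across and 15 tall; origin at the centre of its underside (sizes in mm)
- tape: loose, to be left alone: roll of tape lying flat, 64 across and 19 tall; origin at the centre of its underside (sizes in mm)
- boss: loose, to be left alone: aluminium boss-head clamp with a black thumb screw, about 65 long and 26 tall; origin at the centre of its underside (sizes in mm)
- weight: loose, to be left alone: brass balance weight, 32 across and 49 tall; origin at the centre of its underside (sizes in mm)

How it is judged (in metres and radians):
On the way, in this order (a step that is already met when the one before it is completed fails the run):
1. the mushroom button is latched in and stays in with the fingers off it (value of joint stop above 0.0075 m and contact force between the fingers and stop_box below 0.1 N), for 0.3 s.
2. the head has been twisted and the mushroom button has sprung back out (value of joint stop below 0.002 m), for 0.2 s.
3. the re-arm button is pressed fully in while the mushroom button is out (value of joint rearm above 0.0045 m and value of joint stop below 0.002 m), for 0.1 s.
At the end, for the whole second after the job is handed in: After the latch test, the release and the re-arming press, the mushroom button is out (within 1.5 mm), its head turned back (within 0.08 rad), and the re-arm button is out (within 1 mm) (value of joint stop below 0.0015 m and value of joint stop_twist below 0.08 rad and value of joint rearm below 0.001 m); the robot touches nothing.
It fails at once if the re-arm button is pressed (over 3 mm) while the mushroom button is in (over 4 mm) (value of joint rearm above 0.003 m and value of joint stop above 0.004 m).
It fails at once if the stop station is struck or squeezed with over 40 N (contact force between the fingers and stop_box above 40 N).
It fails at once if the second station is touched with over 3 N (contact force between any of the fingers, the arm and dial_box above 3 N).
It fails at once if a loose thing is lifted or shifted by over 20 mm (distance of any of beaker, jar, screwdriver, dish, tape, boss, weight from where it was at the start of the episode above 0.02 m).
It also fails if it takes over 48 s, if anything falls off the work surface, if the arm or the gripper's body presses on something with over 40 N, if the wrist force passes 120 N, or if a joint passes its speed limit or range.

## Working session

There is one attempt and no reset: what is moved stays moved. The work goes in short steps, Python scripts to look and compute and a shell command to move; the robot and the scene stay as the last step left them, time stands still between calls to the robot, and variables do not carry over. Pictures are saved under pics/ and viewed, and the job is handed in when it is done.

```bash
ls; mkdir -p pics
python3 - <<'E'
from plant import arm
import cv2,numpy as np
s=arm.observe();print(s)
for c in("scene","top"):
    im=arm.get_image(c);cv2.imwrite(f"pics/{c}0.png",im[:,:,::-1])
    p=arm.camera_params(c);print(c,{k:np.round(v,3).tolist() for k,v in p.items()})
    for l in("stop_grip","rearm_top","stop_box","dial_box"):
        for d in arm.tip_of(c,l)[:2]:print(c,l,np.round(d['at'],1),round(d['confidence'],2))
E
```

```text
pics
{'time': 0.0, 'joint_pos': array([ 1.15741014e+00,  1.24505810e-01,  1.65165552e+00, -3.69166847e-05,
        1.36746764e+00, -8.26255764e-02]), 'qvel': array([ 0.00066427, -0.00105201, -0.00271459,  0.0004719 ,  0.00025608,
       -0.0006447 ]), 'tau': array([ 1.82312397e-03, -4.17598701e+01, -3.59938860e+01,  7.76433502e-02,
        4.89479920e-02, -1.68434249e-04]), 'tool_pos': array([210.89547992, 614.171222  , 213.3975007 ]), 'tool_rot': array([ 1.64623678e-01,  9.86355923e-01, -9.91442552e-04, -2.32407207e-04]), 'ft_force': array([ 0.04108604, -0.40777152, -0.52271144]), 'wrist_torque': array([-0.03839239,  0.00395721,  0.03558748]), 'opening': 95.03615445051346}
scene {'fx': 467.969, 'fy': 467.969, 'cx': 315.095, 'cy': 239.332, 'R': [[-0.596, 0.803, -0.014], [0.541, 0.389, -0.746], [-0.593, -0.452, -0.666]], 't': [364.945, -261.055, 1583.274]}
scene stop_grip [485.  250.8 126.6] 0.71
scene stop_grip [ 533.6 -197.1    1. ] 0.68
scene rearm_top [ 553.9 -390.8   -2.5] 0.63
scene rearm_top [528.1 157.4  80.7] 0.56
scene stop_box [505.1 213.   -1.6] 0.84
scene stop_box [795.1 163.2  -2.9] 0.38
scene dial_box [ 534.2 -199.4    5.1] 0.7
scene dial_box [795.4 163.   -4.5] 0.42
top {'fx': 503.514, 'fy': 503.514, 'cx': 327.084, 'cy': 255.543, 'R': [[-0.018, -1.0, -0.025], [-0.993, 0.021, -0.119], [0.12, 0.023, -0.993]], 't': [30.944, 622.673, 1055.005]}
top stop_grip [485.2 252.1 125.1] 0.83
top rearm_top [527.1 158.6  85.7] 0.6
top stop_box [508.1 210.1  -1.3] 0.69
top dial_box [ 534.6 -196.4   -0.8] 0.69
```

View pics/top0.png

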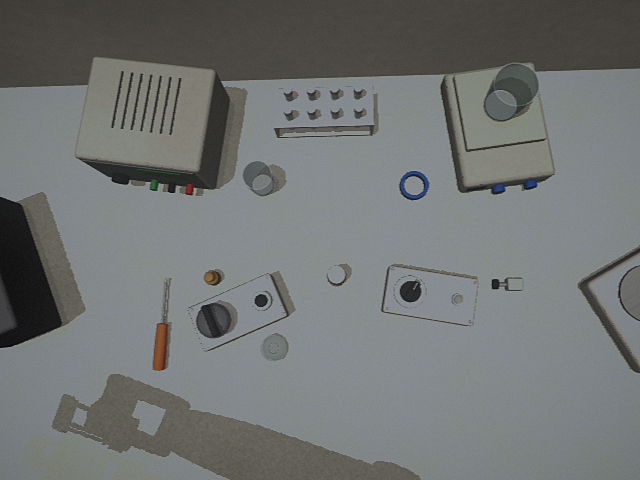

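View pics/scene0.png

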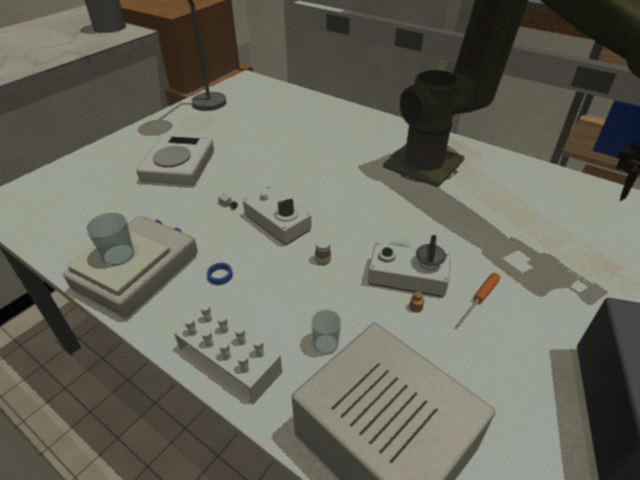

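The pictures show the stop box at about (238,311) in the top view, with the mushroom at (212,320) and the re-arm button at (262,300). The jar, the dish and the screwdriver lie around it. Next I refine the points and the rib's direction.

```bash
cat > h.py <<'E'
import numpy as np,cv2
from plant import arm
def ray(c,u,v,z):
    p=arm.camera_params(c);R=np.array(p['R']);t=np.array(p['t'])
    o=-R.T@t;d=R.T@np.array([(u-p['cx'])/p['fx'],(v-p['cy'])/p['fy'],1]);return o+d*(z-o[2])/d[2]
def proj(c,X):
    p=arm.camera_params(c);x=np.array(p['R'])@np.array(X,float)+np.array(p['t'])
    return np.array([p['fx']*x[0]/x[2]+p['cx'],p['fy']*x[1]/x[2]+p['cy']])
def crop(c,u,v,w,h,s,name):
    im=arm.get_image(c)[:,:,::-1][v:v+h,u:u+w];cv2.imwrite('pics/'+name,cv2.resize(im,None,fx=s,fy=s,interpolation=cv2.INTER_CUBIC))
E
python3 - <<'E'
from h import *
crop('top',170,255,130,100,6,'c1.png')
crop('scene',360,215,110,80,7,'c2.png')
for l in("jar","dish","screwdriver","beaker","weight"):
    for c in('top','scene'):
        for d in arm.tip_of(c,l)[:1]:print(c,l,np.round(d['at'],1),round(d['confidence'],2))
for c in('top','scene'):
  for n,X in(('grip',[485,251.5,126]),('rearm',[527.5,158,78])):print(c,n,proj(c,X))
E
```

```text
top jar [ 5.762e+02  4.500e+00 -4.000e-01] 0.77
scene jar [577.2  -1.3   1.3] 0.88
top dish [425.1 143.5  -4.1] 0.72
scene dish [427.9 143.2  -2.8] 0.72
top screwdriver [481.4 387.6   0.9] 0.9
scene screwdriver [486.8 386.5   4.5] 0.97
top beaker [7.945e+02 1.671e+02 7.000e-01] 0.65
scene beaker [794.1 162.2  -3.6] 0.63
top weight [585.5 276.2   0.6] 0.57
scene weight [585.2 276.5  -2.6] 0.7
top grip [209.29244771 322.1869211 ]
top rearm [260.26576472 300.42702215]
scene grip [432.7392255  241.58727576]
scene rearm [387.02681579 250.65280952]
```

View pics/c1.png

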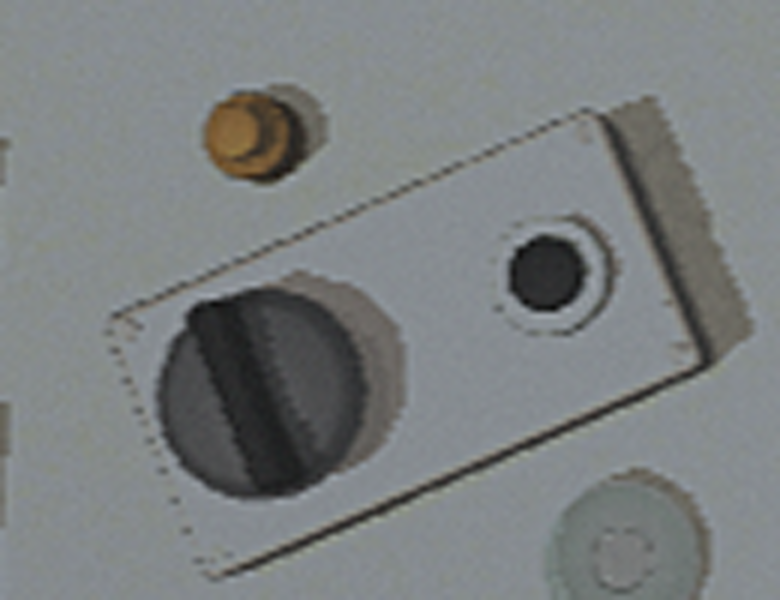

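View pics/c2.png

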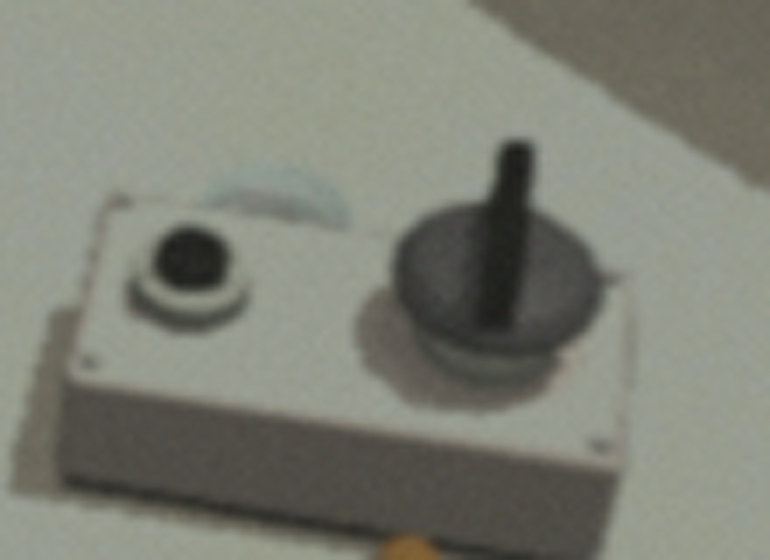

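The rib lies along the housing's x, at a yaw of about 24°. Both cameras agree on the stop and re-arm points: they come out 102.6 mm apart, and 103 is expected. Next I shut the fingers, turn the jaw axis along the rib and travel high toward the button.

```bash
python3 -m pendant '[[[2.7,-3.6,0],[0,0,-5.8],1],[[5.4,-7.2,0],[0,0,-11.6],1],[[8.1,-10.8,0],[0,0,-17.4],1],[[10.8,-14.4,0],[0,0,-23.2],1],[[13.5,-18,0],[0,0,-29],1],[[16.2,-21.6,0],[0,0,-34.8],1],[[18.9,-25.2,0],[0,0,-40.6],1],[[21.6,-28.8,0],[0,0,-46.5],1]]' 20; python3 -c "
from plant import arm;print(arm.observe())"
```

```text
time: 1.9
tool_pos: [428.0, 325.2, 214.9]
tool_rot: [0.542, 0.84, 0.0, 0.0]
ft_force: [1.2, 0.3, -1.0]
opening: 36.7
{'time': 1.9, 'joint_pos': array([ 5.49880935e-01, -1.27288265e-01,  1.90061195e+00,  2.93432144e-05,
        1.36755147e+00,  1.25543802e-01]), 'qvel': array([-8.40037103e-01, -4.38400985e-02,  3.72993548e-02, -1.70217872e-03,
       -4.61650497e-04,  1.87867044e-01]), 'tau': array([  4.50153932, -30.65859318, -35.51660657,   0.08433122,
         0.17375073,  -0.16609384]), 'tool_pos': array([427.96569583, 325.19524565, 214.91824622]), 'tool_rot': array([5.42350679e-01, 8.40152136e-01, 3.29613620e-04, 1.42340077e-04]), 'ft_force': array([ 1.20344578,  0.33124544, -1.02998332]), 'wrist_torque': array([-0.07962696, -0.05037287, -0.00075995]), 'opening': 36.659291750120914}
```

```bash
python3 -m pendant '[[[2.4,-3.2,0],[0,0,0],1],[[5,-6.5,-1],[0,0,0],1],[[5.8,-7.5,-3],[0,0,0],1],[[5.8,-7.5,-6],[0,0,0],1],[[5.8,-7.5,-6.5],[0,0,0],1],[[5.8,-7.5,-6.5],[0,0,0],1],[[5.8,-7.5,-6.5],[0,0,0],1],[[5.8,-7.5,-6.5],[0,0,0],1]]'
python3 - <<'E'
from h import *
print(arm.observe())
crop('top',140,240,160,120,5,'d1.png')
crop('scene',360,165,130,110,6,'d2.png')
E
```

```text
time: 2.7
tool_pos: [485.9, 252.6, 151.6]
tool_rot: [0.54, 0.842, 0.001, 0.001]
ft_force: [0.2, 0.5, 0.3]
opening: 0.8
{'time': 2.7, 'joint_pos': array([ 3.81329267e-01, -5.59662253e-02,  1.94329129e+00, -2.67729310e-05,
        1.25122935e+00, -4.79803858e-02]), 'qvel': array([ 0.00105149, -0.0001219 ,  0.00064186, -0.0018917 , -0.001844  ,
       -0.00091324]), 'tau': array([-9.06707696e-02, -3.16189349e+01, -3.42456615e+01,  7.20960181e-02,
        4.32367728e-02,  5.27611985e-05]), 'tool_pos': array([485.93259406, 252.57703204, 151.59397906]), 'tool_rot': array([0.54025357, 0.8415009 , 0.00123013, 0.00089144]), 'ft_force': array([0.21460962, 0.47766669, 0.33930898]), 'wrist_torque': array([-0.04063967,  0.05258792, -0.03824961]), 'opening': 0.753805352394524}
```

View pics/d1.png

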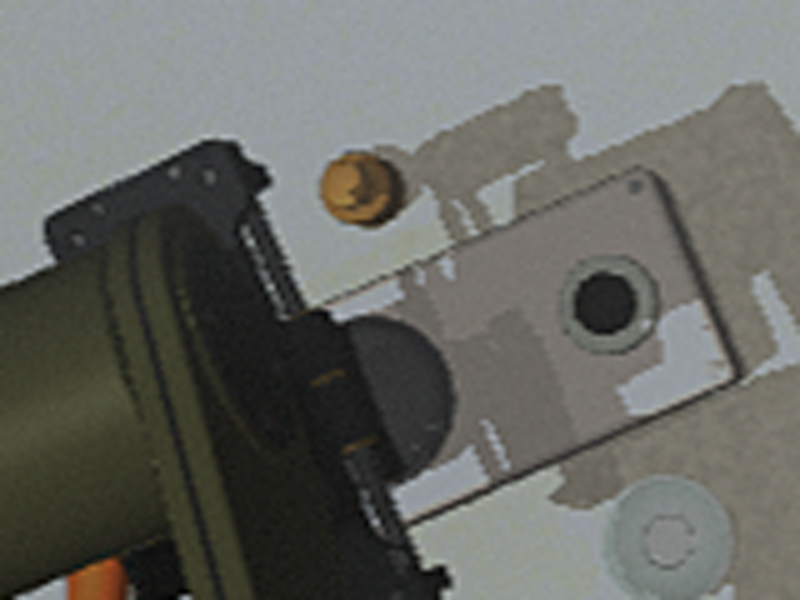

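View pics/d2.png

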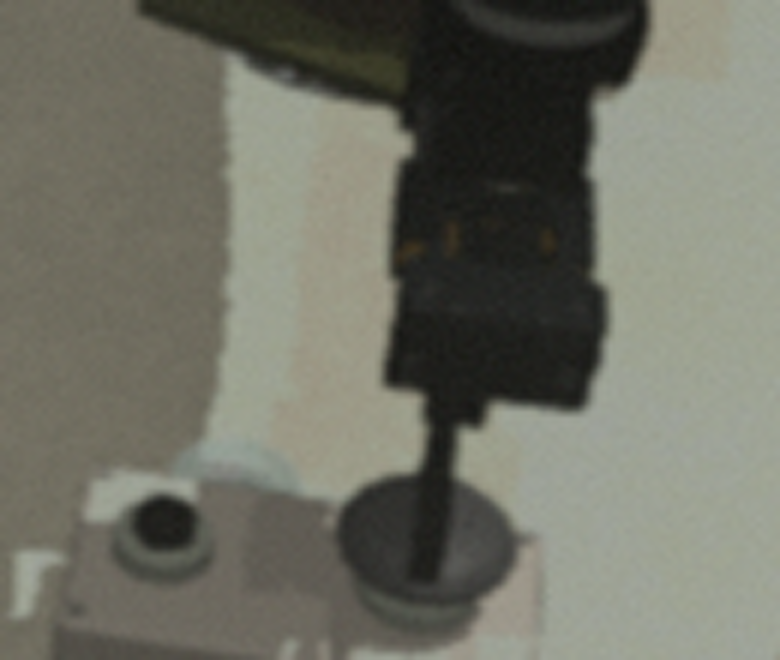

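The shut fingertips stand above the rib's centre. I press in small steps and watch the force.

```bash
python3 -m pendant '[[[0,0,-1.5],[0,0,0],1],[[0,0,-2.1],[0,0,0],1],[[0,0,-2.4],[0,0,0],1],[[0,0,-2.6],[0,0,0],1],[[0,0,-2.8],[0,0,0],1],[[0,0,-2.8],[0,0,0],1],[[0,0,-2.8],[0,0,0],1]]'
python3 -m pendant '[[[0,0,-0.2],[0,0,0],1],[[0,0,-0.2],[0,0,0],1],[[0,0,-0.2],[0,0,0],1]]'
```

```text
time: 3.5
tool_pos: [484.9, 251.7, 121.7]
tool_rot: [0.541, 0.841, -0.0, -0.0]
ft_force: [-2.1, -0.2, 3.8]
opening: 0.5
time: 3.8
tool_pos: [485.1, 251.8, 119.7]
tool_rot: [0.541, 0.841, 0.0, -0.0]
ft_force: [-2.0, -0.9, 3.5]
opening: 0.6
```

```bash
python3 -m pendant '[[[0,0,-0.1],[0,0,0],1],[[0,0,-0.2],[0,0,0],1],[[0,0,-0.2],[0,0,0],1]]'
python3 -m pendant '[[[0,0,-0.1],[0,0,0],1],[[0,0,-0.2],[0,0,0],1],[[0,0,-0.2],[0,0,0],1]]'
```

```text
time: 4.1
tool_pos: [485.2, 251.8, 117.6]
tool_rot: [0.541, 0.841, 0.0, 0.0]
ft_force: [-2.4, -1.0, 4.9]
opening: 0.5
time: 4.4
tool_pos: [485.3, 251.8, 116.2]
tool_rot: [0.541, 0.841, 0.0, 0.0]
ft_force: [-2.9, -1.4, 7.3]
opening: 0.6
```

```bash
python3 -m pendant '[[[0,0,-0.1],[0,0,0],1],[[0,0,-0.1],[0,0,0],1],[[0,0,-0.1],[0,0,0],1]]'
```

```text
time: 4.7
tool_pos: [485.5, 251.9, 116.1]
tool_rot: [0.541, 0.841, 0.0, 0.0]
ft_force: [-5.2, -1.5, 10.4]
opening: 0.4
```

It is at the stop: the rib top reads 116.1 and the force is rising. I press slightly more, then take the hand off upward.

```bash
python3 -m pendant '[[[0,0,-0.1],[0,0,0],1],[[0,0,-0.1],[0,0,0],1]]'
python3 -m pendant '[[[0,0,0.5],[0,0,0],1],[[0,0,2],[0,0,0],1],[[0,0,4],[0,0,0],1],[[0,0,4],[0,0,0],1],[[0,0,4],[0,0,0],1],[[0,0,4],[0,0,0],1],[[0,0,4],[0,0,0],1],[[0,0,4],[0,0,0],1]]'
python3 - <<'E'
from h import *
crop('scene',360,165,130,110,6,'e2.png')
for c in('top','scene'):
  for d in arm.tip_of(c,'stop_grip')[:1]:print(c,d)
E
```

```text
time: 4.9
tool_pos: [485.7, 252.0, 116.1]
tool_rot: [0.541, 0.841, 0.0, 0.0]
ft_force: [-6.8, -1.9, 15.3]
opening: 0.7
time: 5.7
tool_pos: [484.7, 251.5, 152.6]
tool_rot: [0.541, 0.841, -0.001, -0.0]
ft_force: [0.4, 0.3, 0.4]
opening: 0.2
top {'at': [483.1, 253.2, 123.8], 'confidence': 0.63}
scene {'at': [488.3, 250.4, 116.5], 'confidence': 0.96}
```

View pics/e2.png

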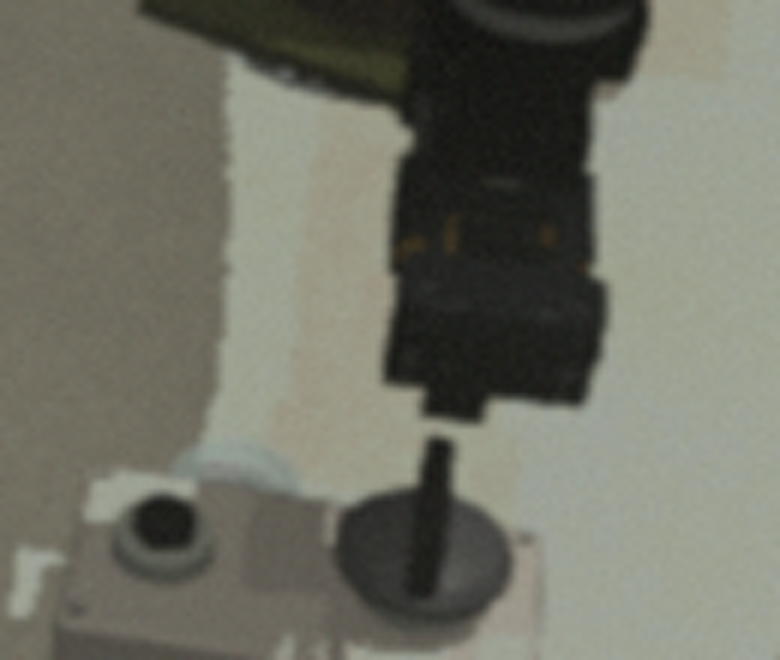

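The button is latched: in the scene the head sits lower, with a clear gap under the fingers (crop y about 425), and the net reports the rib top at 116.5. Next I go beside the rib's far end, on its +v flank, with the tip at z of about 107, above the dome and below the rib top.

```bash
python3 -m pendant '[[[0.7,1.8,0],[0,0,0],1],[[1.4,3.7,0],[0,0,0],1],[[1.4,3.7,-2],[0,0,0],1],[[1.4,3.7,-4],[0,0,0],1],[[1.4,3.7,-4.7],[0,0,0],1],[[1.4,3.7,-4.7],[0,0,0],1],[[1.4,3.7,-4.7],[0,0,0],1],[[1.4,3.7,-4.7],[0,0,0],1]]'
python3 - <<'E'
from h import *
crop('scene',360,165,130,110,6,'f2.png')
crop('top',140,240,160,120,5,'f1.png')
E
```

```text
time: 6.65
tool_pos: [499.9, 289.0, 108.0]
tool_rot: [0.541, 0.841, 0.001, 0.001]
ft_force: [-0.1, -0.1, -0.6]
opening: 0.3
```

View pics/f2.png

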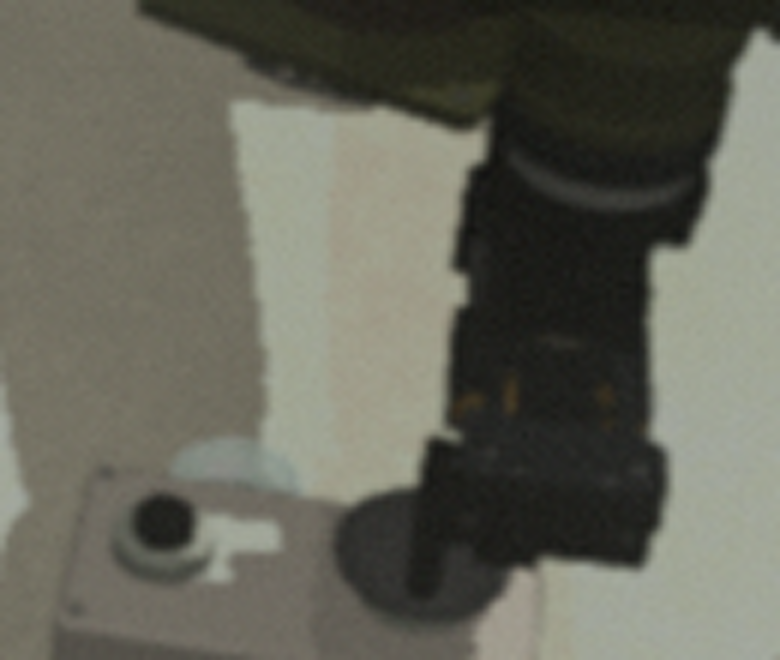

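View pics/f1.png

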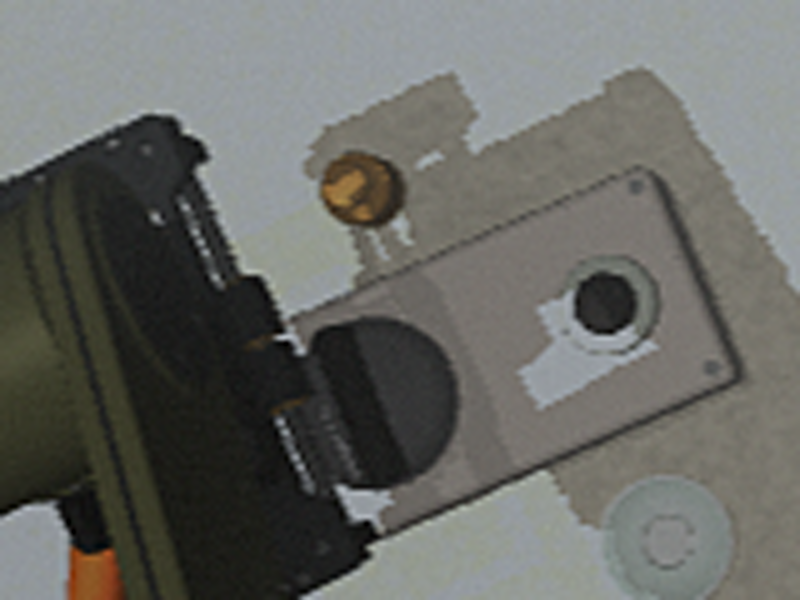

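Run:
```python
import numpy as np
u=np.array([.911,.413]);v=np.array([-.413,.911]);o=28*u+28*v
for r,d in((28,20),(28,16)):print(d,(r*u+d*v-o)/10)
for deg in range(0,65,6):
    a=-np.radians(deg);R=np.array([[np.cos(a),-np.sin(a)],[np.sin(a),np.cos(a)]])
    print(deg,np.round((R@(28*u+15.5*v)-o)/10,2))
```

```text
20 [ 0.3304 -0.7288]
16 [ 0.4956 -1.0932]
0 [ 0.52 -1.14]
6 [ 0.77 -1.35]
12 [ 1.01 -1.59]
18 [ 1.22 -1.85]
24 [ 1.4  -2.14]
30 [ 1.54 -2.44]
36 [ 1.66 -2.75]
42 [ 1.74 -3.08]
48 [ 1.79 -3.41]
54 [ 1.81 -3.74]
60 [ 1.79 -4.08]
```

```bash
python3 -m pendant '[[[0.33,-0.73,0],[0,0,0],1],[[0.52,-1.14,0],[0,0,0],1],[[0.77,-1.35,0],[0,0,-6],1],[[1.01,-1.59,0],[0,0,-12],1],[[1.22,-1.85,0],[0,0,-18],1],[[1.4,-2.14,0],[0,0,-24],1],[[1.4,-2.14,0],[0,0,-24],1]]'
python3 - <<'E'
from h import *
crop('top',140,240,160,120,5,'g1.png')
E
```

```text
time: 7.45
tool_pos: [513.7, 267.5, 107.2]
tool_rot: [0.704, 0.71, 0.001, -0.0]
ft_force: [0.4, 3.3, 1.5]
opening: 0.7
```

View pics/g1.png

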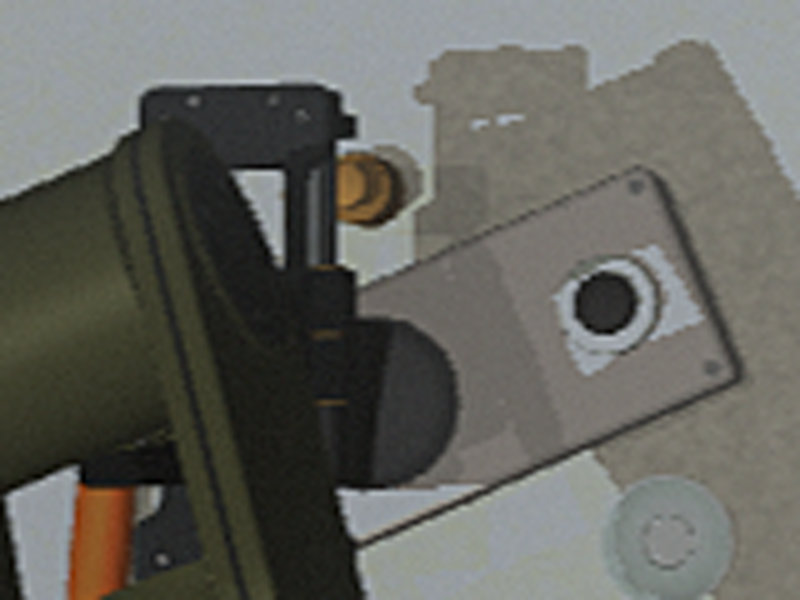

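The rib has turned with the finger and is now about along world x, with a 3 N push. Continuing the arc.

```bash
python3 -m pendant '[[[0.14,-0.3,0],[0,0,-6],1],[[0.26,-0.61,0],[0,0,-12],1],[[0.34,-0.94,0],[0,0,-18],1],[[0.37,-1.1,0],[0,0,-21],1],[[0.39,-1.27,0],[0,0,-24],1],[[0.39,-1.27,0],[0,0,-24],1],[[0.39,-1.27,0],[0,0,-24],1]]'
python3 - <<'E'
from h import *
crop('top',140,240,160,120,5,'i1.png')
crop('scene',360,165,130,110,6,'i2.png')
for c in('top','scene'):
  for d in arm.tip_of(c,'stop_grip')[:1]:print(c,d)
E
```

```text
time: 8.2
tool_pos: [518.1, 255.3, 107.8]
tool_rot: [0.835, 0.55, 0.002, 0.0]
ft_force: [2.2, 3.7, 2.5]
opening: 0.6
top {'at': [482.9, 252.4, 123.2], 'confidence': 0.55}
scene {'at': [485.8, 250.2, 122.8], 'confidence': 0.57}
```

View pics/i1.png

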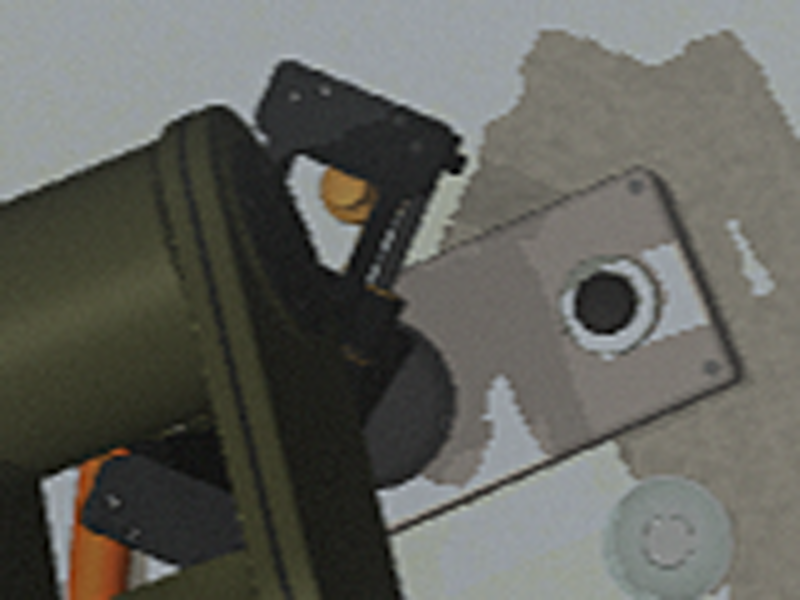

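View pics/i2.png

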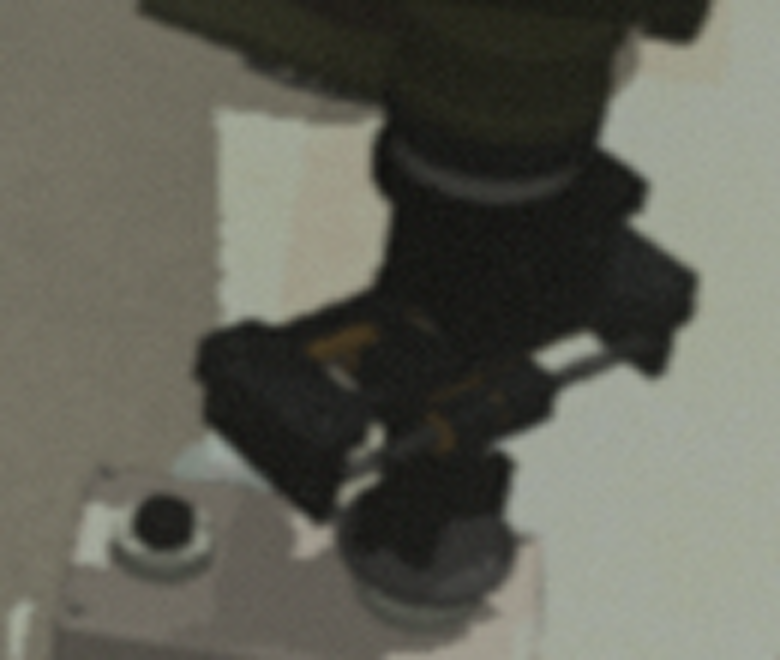

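The head appears to have sprung out: its base shows again under the rim at crop y about 615, and the nets put the rib top at about 123. I follow the head back along the same arc, then pull clear.

```bash
python3 -m pendant '[[[-0.08,0.44,0],[0,0,8],1],[[-0.21,0.87,0],[0,0,16],1],[[-0.39,1.27,0],[0,0,24],1],[[-0.64,1.65,0],[0,0,32],1],[[-0.94,1.98,0],[0,0,40],1],[[-1.27,2.27,0],[0,0,48],1],[[-1.79,3.41,0],[0,0,48],1],[[-1.79,3.41,0],[0,0,48],1]]'
python3 -m pendant '[[[0,0,2],[0,0,0],1],[[0,0,5],[0,0,0],1],[[0,0,5],[0,0,0],1],[[0,0,5],[0,0,0],1],[[0,0,5],[0,0,0],1]]'
python3 - <<'E'
from h import *
crop('top',140,240,160,120,5,'j1.png')
crop('scene',360,165,130,110,6,'j2.png')
for c in('top','scene'):
  for l in('stop_grip','rearm_top'):
    for d in arm.tip_of(c,l)[:1]:print(c,l,d)
E
```

```text
time: 9.2
tool_pos: [497.8, 288.9, 105.6]
tool_rot: [0.541, 0.841, -0.001, -0.0]
ft_force: [1.5, -0.2, 0.6]
opening: 0.6
time: 9.7
tool_pos: [498.3, 288.2, 155.0]
tool_rot: [0.541, 0.841, -0.001, -0.001]
ft_force: [-0.1, -0.1, -0.3]
opening: 0.3
top stop_grip {'at': [484.2, 252.2, 127.0], 'confidence': 0.55}
top rearm_top {'at': [526.5, 155.8, 83.3], 'confidence': 0.54}
scene stop_grip {'at': [485.1, 250.2, 125.4], 'confidence': 0.59}
scene rearm_top {'at': [527.0, 155.9, 78.8], 'confidence': 0.64}
```

View pics/j1.png

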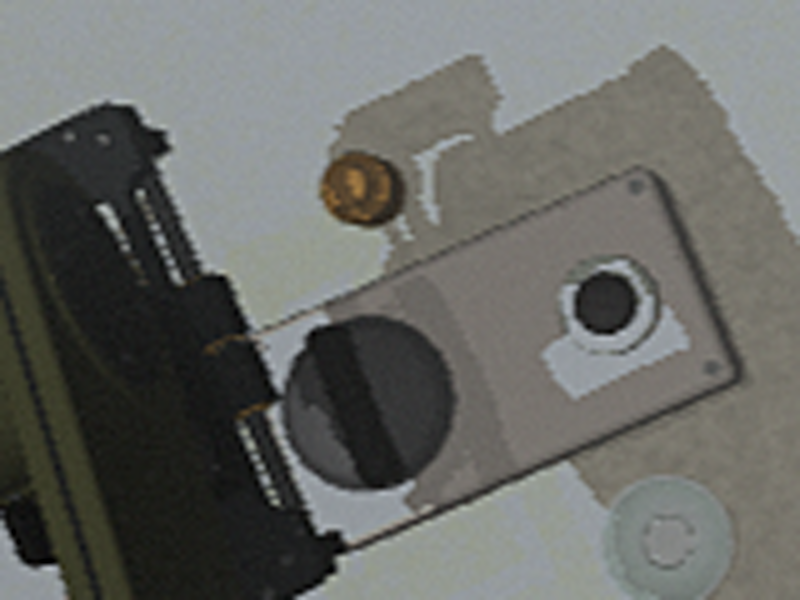

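View pics/j2.png

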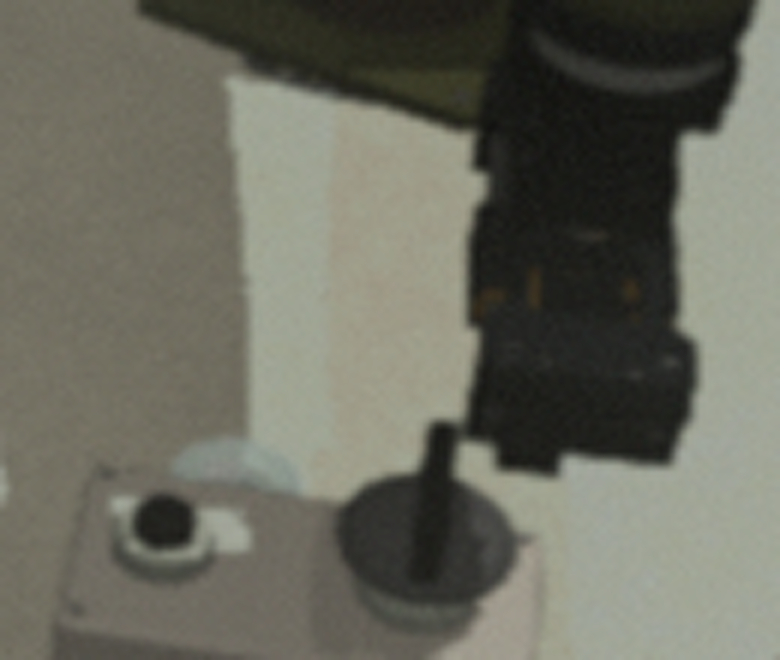

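Both checks agree: the mushroom is out (rib top at about 126) and its head has turned back. The re-arm button is at about (527,157). I move above it and press.

```bash
python3 -m pendant '[[[1,-4.4,0],[0,0,0],1],[[2,-8.8,0],[0,0,0],1],[[2.8,-13.2,0],[0,0,0],1],[[2.8,-13.2,-3],[0,0,0],1],[[2.8,-13.2,-6],[0,0,0],1],[[2.8,-13.2,-7],[0,0,0],1],[[2.8,-13.2,-7],[0,0,0],1],[[2.8,-13.2,-7],[0,0,0],1]]'
python3 - <<'E'
from h import *
crop('top',140,240,160,120,5,'k1.png')
crop('scene',360,165,130,110,6,'k2.png')
E
```

```text
time: 10.8
tool_pos: [527.7, 157.2, 87.6]
tool_rot: [0.54, 0.841, 0.0, 0.0]
ft_force: [0.4, 0.3, -0.3]
opening: 0.5
```

View pics/k1.png

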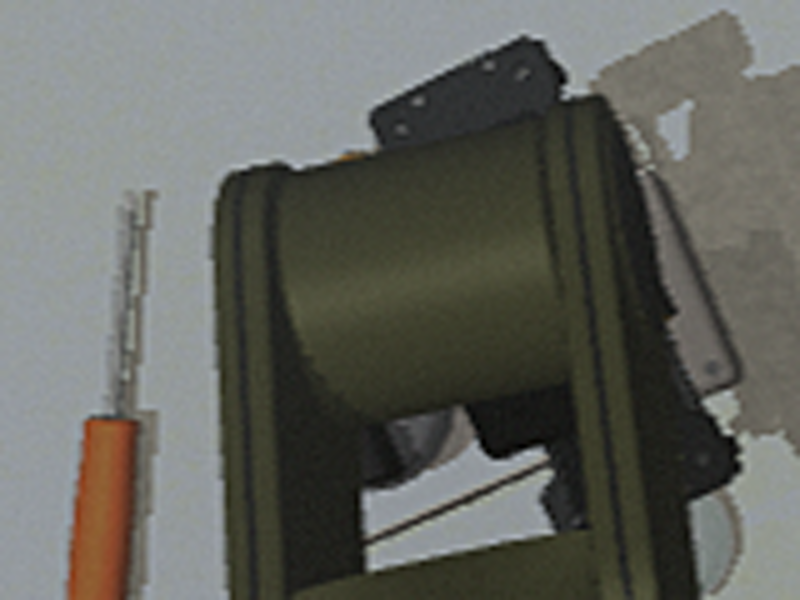

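View pics/k2.png

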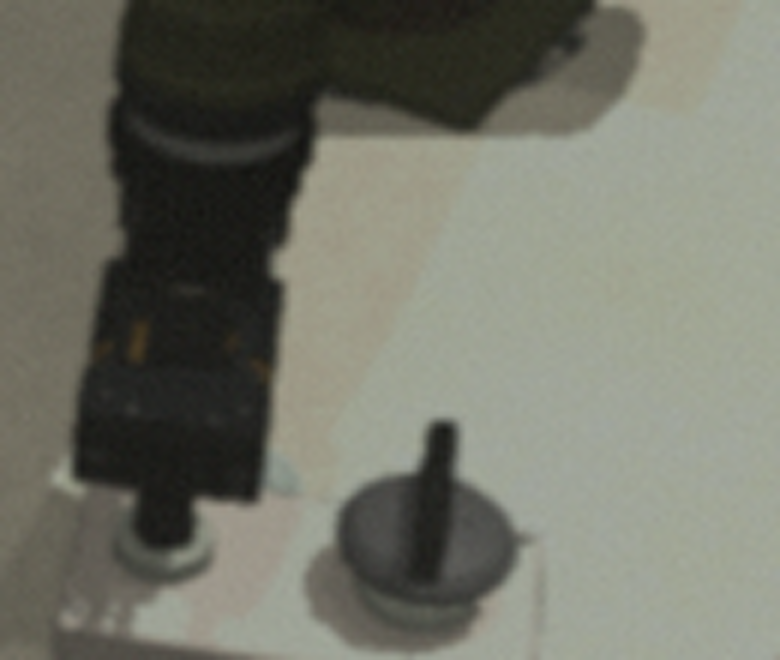

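The tip stands over the re-arm button (scene crop (165,545)), and the mushroom is clear of the hand. Pressing in steps.

```bash
python3 -m pendant '[[[0,0,-0.6],[0,0,0],1],[[0,0,-0.9],[0,0,0],1],[[0,0,-1.1],[0,0,0],1],[[0,0,-1.2],[0,0,0],1],[[0,0,-1.2],[0,0,0],1]]'
python3 -m pendant '[[[0,0,-0.1],[0,0,0],1],[[0,0,-0.2],[0,0,0],1],[[0,0,-0.2],[0,0,0],1],[[0,0,-0.2],[0,0,0],1]]'
```

```text
time: 11.4
tool_pos: [528.3, 157.2, 76.2]
tool_rot: [0.541, 0.841, 0.001, 0.001]
ft_force: [0.1, 1.0, 6.6]
opening: 0.3
time: 11.8
tool_pos: [528.4, 157.2, 76.1]
tool_rot: [0.541, 0.841, 0.001, 0.001]
ft_force: [-4.0, -0.7, 16.8]
opening: 0.2
```

```bash
python3 -m pendant '[[[0,0,-0.1],[0,0,0],1],[[0,0,-0.15],[0,0,0],1],[[0,0,-0.15],[0,0,0],1],[[0,0,-0.15],[0,0,0],1]]'
```

```text
time: 12.2
tool_pos: [528.5, 157.2, 75.9]
tool_rot: [0.541, 0.841, 0.001, 0.001]
ft_force: [-7.9, -0.7, 23.1]
opening: 0.2
```

The tip stops at about 76 mm while the force climbs to 23 N. The block of shut fingers (20×24) must be resting on the collar. I back off, and will go in with a tilted tool so that only one fingertip corner enters. First I refine the button centre from pixels.

```bash
python3 -m pendant '[[[0,0,1],[0,0,0],1],[[0,0,4],[0,0,0],1],[[0,0,4],[0,0,0],1],[[0,0,4],[0,0,0],1],[[0,0,4],[0,0,0],1]]'
python3 - <<'E'
from h import *
print(ray('top',261.4,300.4,78),ray('scene',387.2,251.7,78))
for i,(c,f) in enumerate((('top','top0'),('scene','scene0'))):
    im=cv2.imread(f'pics/{f}.png',0)
    u,v=proj(c,[527,157,78]);u,v=int(u),int(v);r=6
    n,l,s,ce=cv2.connectedComponentsWithStats((im<45).astype(np.uint8))
    for k in range(1,n):
        if s[k,4]>40 and np.hypot(*(ce[k]-[u,v]))<15:print(c,s[k],ce[k],ray(c,*ce[k],77))
s=arm.observe();print(s['tool_pos'],s['ft_force'],s['joint_pos'])
w=np.array([25.2,-12.2,0])
E
```

```text
time: 12.7
tool_pos: [525.9, 156.5, 109.4]
tool_rot: [0.541, 0.841, -0.001, -0.001]
ft_force: [0.6, 0.4, 0.7]
opening: 0.7
[527.51088142 155.63903614  78.        ] [530.50736595 160.22571663  78.        ]
top [255 295  12  12  80] [260.5    299.8625] [528.69269715 157.6667672   77.        ]
scene [383 249   9   7  47] [386.82978723 251.85106383] [530.52905743 159.30120469  77.        ]
[525.93187963 156.46582754 109.4218255 ] [0.55349116 0.44796556 0.73891061] [ 1.91364798e-01 -6.93730819e-03  1.97080877e+00 -8.16448020e-05
  1.18070725e+00 -2.37052793e-01]
```

```bash
python3 -m pendant '[[[0.15,0.3,0],[6.3,-3.05,0],1],[[0.3,0.6,0],[12.6,-6.1,0],1],[[0.45,0.9,0],[18.9,-9.15,0],1],[[0.58,1.08,0],[25.2,-12.2,0],1],[[0.58,1.08,-1],[25.2,-12.2,0],1],[[0.58,1.08,-1.6],[25.2,-12.2,0],1],[[0.58,1.08,-1.6],[25.2,-12.2,0],1],[[0.58,1.08,-1.6],[25.2,-12.2,0],1]]'
python3 - <<'E'
from h import *
crop('top',140,240,160,120,5,'m1.png')
crop('scene',360,195,100,80,8,'m2.png')
from scipy.spatial.transform import Rotation as Ro
s=arm.observe();R=Ro.from_quat(s['tool_rot']).as_matrix();print(s['tool_pos'])
for a in(-10,10):
  for b in(-12,12):
    p=s['tool_pos']+R@[a,b,0];print(a,b,p.round(1),((proj('scene',p)-[360,195])*8).round())
E
```

```text
time: 13.5
tool_pos: [533.1, 168.3, 95.0]
tool_rot: [0.524, 0.817, 0.24, -0.029]
ft_force: [1.0, -0.2, 0.3]
opening: 0.4
[533.46839325 168.21690661  95.66727165]
-10 -12 [527.5 155.8  88.3] [213. 418.]
-10 12 [548.4 163.8  97. ] [204. 445.]
10 -12 [518.5 172.6  94.3] [278. 409.]
10 12 [539.4 180.7 103. ] [270. 437.]
```

View pics/m2.png

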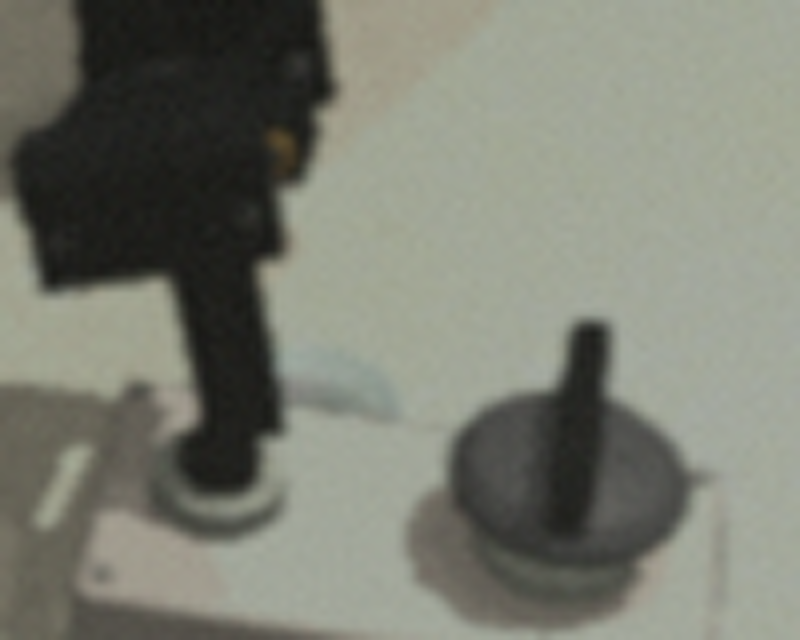

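View pics/m1.png

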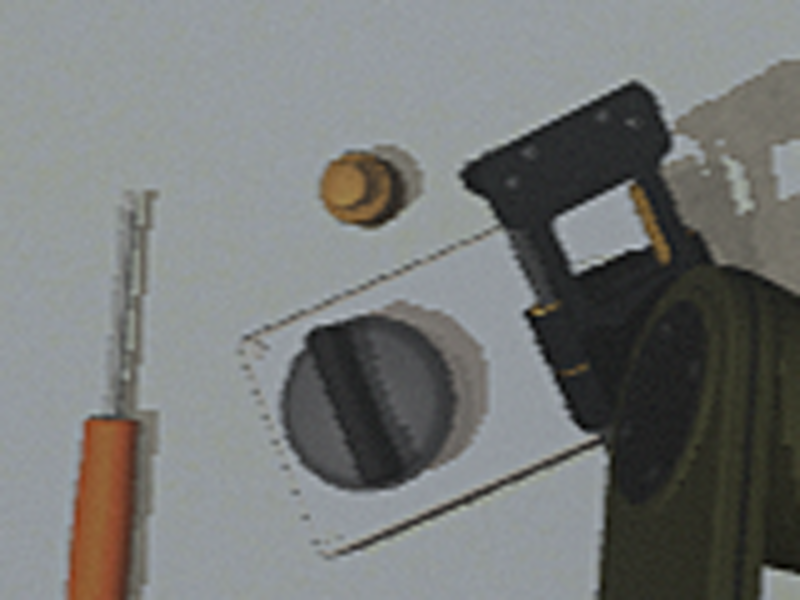

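The tilted corner sits over the button (computed at (527.5,155.8)) and the mushroom is still out. Lowering in steps.

```bash
python3 -m pendant '[[[0,0,-0.5],[0,0,0],1],[[0,0,-0.8],[0,0,0],1],[[0,0,-1],[0,0,0],1],[[0,0,-1.2],[0,0,0],1],[[0,0,-1.2],[0,0,0],1],[[0,0,-1.2],[0,0,0],1]]'
python3 -m pendant '[[[0,0,-0.1],[0,0,0],1],[[0,0,-0.2],[0,0,0],1],[[0,0,-0.2],[0,0,0],1],[[0,0,-0.2],[0,0,0],1]]'
```

```text
time: 14.2
tool_pos: [533.2, 167.7, 83.6]
tool_rot: [0.525, 0.816, 0.24, -0.029]
ft_force: [-0.2, 1.2, 3.2]
opening: 0.3
time: 14.6
tool_pos: [533.2, 167.6, 81.5]
tool_rot: [0.525, 0.816, 0.24, -0.029]
ft_force: [-0.5, 0.9, 4.1]
opening: 0.5
```

The corner is inside the collar at 74 mm and the force follows the spring. Continuing.

```bash
python3 -m pendant '[[[0,0,-0.1],[0,0,0],1],[[0,0,-0.2],[0,0,0],1],[[0,0,-0.25],[0,0,0],1],[[0,0,-0.25],[0,0,0],1],[[0,0,-0.25],[0,0,0],1]]'
```

```text
time: 15.1
tool_pos: [533.4, 167.8, 79.8]
tool_rot: [0.524, 0.816, 0.241, -0.029]
ft_force: [-3.9, 0.0, 9.9]
opening: 0.4
```

```bash
python3 -m pendant '[[[0,0,-0.1],[0,0,0],1],[[0,0,-0.1],[0,0,0],1],[[0,0,-0.1],[0,0,0],1]]'
```

```text
time: 15.4
tool_pos: [533.5, 167.8, 79.5]
tool_rot: [0.524, 0.816, 0.241, -0.029]
ft_force: [-6.1, -0.9, 13.5]
opening: 0.4
```

The corner stopped hard at about 72.3 mm, with the force rising past 5 N, which matches the re-arm button's full 6 mm travel. Retracting.

```bash
python3 -m pendant '[[[0,0,1],[0,0,0],1],[[0,0,4],[0,0,0],1],[[0,0,8],[0,0,0],1],[[0,0,10],[0,0,0],1],[[0,0,10],[-8,4,0],1],[[0,0,10],[-15,7.5,0],1],[[0,0,10],[-22,11,0],1],[[0,0,10],[-25.2,12.2,0],1]]'
python3 -m pendant '[[[-2,-4,1],[0,0,0],1],[[-4,-8,2],[0,0,0],1],[[-6,-12,3],[0,0,0],1],[[-6,-12,3],[0,0,0],1],[[-6,-12,3],[0,0,0],1],[[-6,-12,3],[0,0,0],1]]'
python3 - <<'E'
from h import *
crop('top',140,240,160,120,5,'n1.png')
crop('scene',360,195,100,80,8,'n2.png')
for c in('top','scene'):
  for l in('stop_grip','rearm_top','weight','dish','screwdriver'):
    for d in arm.tip_of(c,l)[:1]:print(c,l,d)
print(arm.observe()['ft_force'])
E
```

```text
time: 16.2
tool_pos: [533.6, 168.1, 177.6]
tool_rot: [0.54, 0.842, -0.002, 0.001]
ft_force: [0.0, 0.4, -1.0]
opening: 0.7
time: 16.8
tool_pos: [472.8, 47.8, 206.8]
tool_rot: [0.541, 0.841, -0.0, -0.0]
ft_force: [-1.1, 0.9, -0.1]
opening: 0.3
top stop_grip {'at': [479.7, 251.9, 128.3], 'confidence': 0.75}
top rearm_top {'at': [482.6, 254.2, 124.6], 'confidence': 0.7}
top weight {'at': [581.7, 275.9, 2.3], 'confidence': 0.5}
top screwdriver {'at': [482.7, 386.6, 0.7], 'confidence': 0.95}
scene stop_grip {'at': [489.0, 252.6, 127.0], 'confidence': 0.96}
scene rearm_top {'at': [527.2, 157.4, 80.9], 'confidence': 0.4}
scene weight {'at': [584.6, 278.5, -2.4], 'confidence': 0.81}
scene dish {'at': [425.8, 145.4, -3.8], 'confidence': 0.49}
scene screwdriver {'at': [485.3, 382.4, 4.9], 'confidence': 0.66}
[0.19464329 0.29423565 0.09648496]
```

View pics/n1.png

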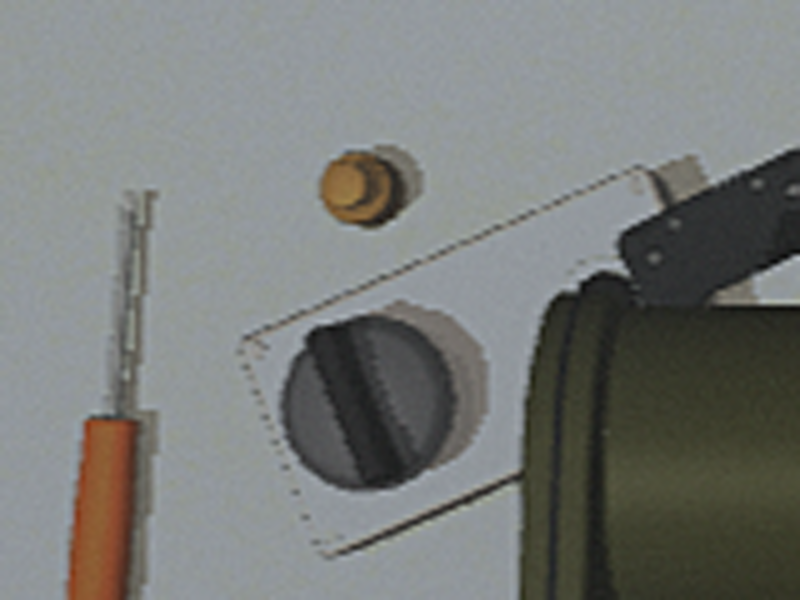

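View pics/n2.png

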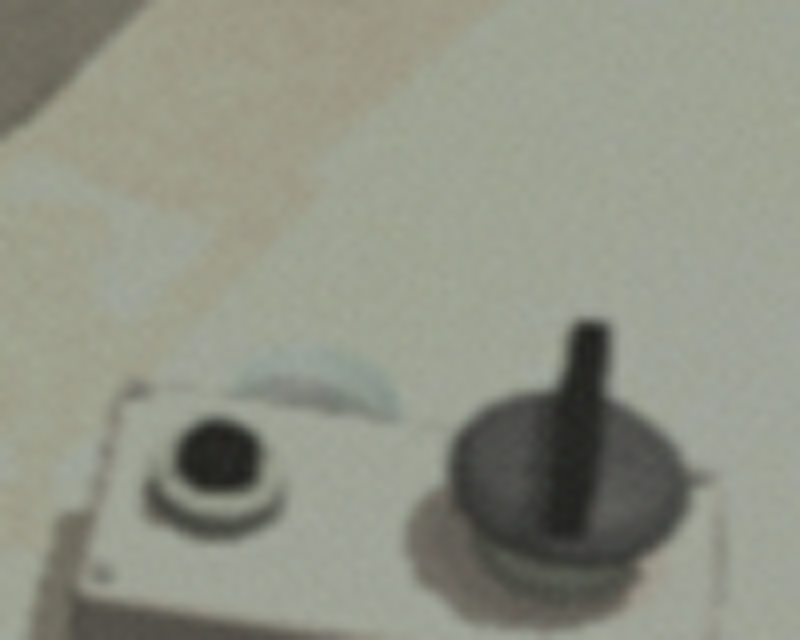

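The pictures show the mushroom out with its rib back at the starting angle (scene crop (585,430)), and the re-arm button raised in its collar ((218,455)). The loose things are where they were and the hand is clear.

```bash
python3 -c "
from plant import arm
print(arm.hand_in())"
```

```text
the job is handed in; nothing more can be done
None
```

I did the whole stop test in order and handed the job in at about 17 s. The hand-in gave no verdict.

- **Latch:** I pressed the mushroom to its stop (rib top at 116.1 mm, 15 N) and took the hand off. The scene camera then put the rib top at 116.5 mm, so it stayed in by itself. The top camera disagreed at 123.8 mm, but its view was blocked by the hand; the picture clearly showed the head low.
- **Release:** I twisted the head about 48° clockwise by pushing the rib's flank with about 4 N. It sprang out, and I followed it back as it returned. The rib top then read 125–127 mm.
- **Re-arm, first try failed:** The shut fingers stopped at about 76 mm, most likely resting on the collar, with the force at 23 N (the limit is 40 N). I backed off.
- **Re-arm, second try:** I tilted the hand 28° so that only one fingertip corner went in. It reached a hard stop at about 72.3 mm, which is about 5.7 mm of travel.
- **Last checks:**
  - The mushroom is out, with its head back at the starting angle, and the re-arm button is raised.
  - The weight, dish and screwdriver beside the box are unmoved to within the networks' few mm.
  - The hand is clear, with no force on it.
  - The top camera's last re-arm reading was wrong: the arm hid the button and it reported the mushroom instead. The re-arm state therefore rests on the scene camera alone.

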